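Knock a stuck ceramic resistor out of its nest

ROBOT

A 6-joint arm with a two-finger parallel gripper is mounted at the origin on the work surface. World frame = base frame: x ahead of the robot, y to its left, z up, the work surface at z = 0. Lengths are in mm, angles in degrees, forces in N, time in s.
With the tool pointing down it reaches from about 300 to 850 mm from the base axis. Payload 4.2 kg.
Tool frame: the origin (TCP) lies on the centre line of the jaws, within the pads' length; the fingertips stand 11 mm ahead of it and the grasp point (between the pads) lies 8 mm behind it; z points along the fingers, y is the line along which they close (so a half turn about z gives the same grasp; the last joint's range is limited). The gripper opens to 91 mm and grips with 3 to 60 N. Pads are 32 mm wide; open, the fingers measure 118 mm over their backs; the gripper's body (76 mm by 178 mm) begins 60 mm behind the grasp point.
Start: joints at [-69.442, 18.312, 89.639, -0, 72.044, -1.146], TCP at [212.642, -534.252, 224.976] pointing down, gripper open.
Joint ranges: [-177.97, 177.97], [-48.28, 115.42], [12.27, 149.76], [-77.06, 257.06], [2.81, 150.46], [-146.56, 146.56]. Speed limits (degrees/s): [147.25, 147.25, 180, 180, 180, 180].

INTERFACE

Orientations are given as [roll, pitch, yaw] about the fixed x, y, z axes, in that order (R = Rz(yaw) Ry(pitch) Rx(roll)).
In Python, from workcell import env, grab_frame, camera_model, models gives the robot as it stands.
- The arm moves only by the shell command python3 -m crank 'ROWS' [FORCE]. ROWS is text: rows parted by semicolons, each of 7 numbers parted by spaces: the closure, from -1 (fully open) to 1 (shut), so that 0 is half open, then the shift along the tool's x, y, z in mm, then the turn, a rotation vector about the tool's x, y, z in degrees. A call has 1 to 10 rows; each row shifts and turns the commanded pose from where the row before left it, along the tool's axes as they then stand; what a row does not reach is not made up. A row lasts 1/8 s, in which the tool goes at most 62.5 mm and 10.7 degrees, less where a joint would pass 70% of its speed; a pose out of reach is approached as far as the arm can. A call is refused whole if a number of a shift passes 62.5 or a number of a turn 10.7, either way. A call with a gripper value outside its range is refused whole. The fingers move at their own pace and stop on an object; FORCE is the grip in N (left out, the last holds). Time passes only in rows, so rows that do not move let the fingers close. It gives the time, the measured TCP pose, the force, the opening and the grip force at its end, in the units of the state.
- env.state(): the state, without advancing time (a new reading comes with each control period).
- grab_frame(name): name is "scene" or "top" or "wrist"; returns the picture (420x560x3 uint8, blue, green, red); there is no depth.
- camera_model(name): a dict with "K" (3x3 intrinsics, pixels), "R" (3x3) and "t" (3): a world point X has camera coordinates R X + t; the wrist camera has in their place "mount" (4x4, takes a point from camera to tool coordinates, whose origin is the TCP and whose axes are the flange's). Camera axes: x right, y down, z forward; pixel columns grow to the right and rows downward; lengths in mm; the calibration is good to about 2 mm. A picture is of the moment at which its call begins: read the wrist's pose just before it. camera_model takes no time and is no camera call.
- env.job_done(): hands the job in; it is judged then, once.
Trained networks look in the newest picture that a camera, given by its name, has taken for a name from the list of things; names that differ only in an ending like _2 or _b are one class to them, and where a whole thing is asked for, a point or a joint stands for the part that bears it (a point fixed in the world has none). Each returns a list of dicts, best first, with "p" (0 to 1); they miss things now and then, are a little off and sometimes report something else, mostly with a low value. They report only what shows in the picture. A call takes as long as a camera call. They do not tell look-alikes from the thing itself.
- models.search_frame(name, camera): "point" ([x, y, z] in mm, in world coordinates, good to about 4 mm: the middle of the surface that is visible of it).
The state is a dict: "time_s": time; "qpos": joint angles; "qvel": joint speeds; "effort": joint torques, N m; "ee_pos": TCP position; "ee_rot": TCP orientation; "force": force on the tool from outside, world axes, zero at the start; "torque": the same for the moment, N m; "gripper_width": finger opening in mm; "gripper_force": force on a finger pad.
Only numpy, scipy, OpenCV 4.12 (cv2) and the standard library are available. Lean on these libraries where they do the work, as an engineer would, in place of code of your own. Each camera call takes 0.05 s, during which the arm holds its last target. There are 200 camera calls.

TASK

A ceramic power resistor is stuck down inside the steel nest on the arm of the knockout stand. Take the knockout rod from the tool block, feel its pin into the hole under the arm and push it gently upward, never forcing it against the metal, until the resistor stands a good finger's width (about 12 mm) proud of the nest. Then put the rod back upright in the socket it came from and set the resistor down on its base in the empty half of the parts tray, leaving everything else where it is.

Things in the scene. Friction and masses are not known exactly. Their poses are not given: they have to be found in the camera images.
- stand: fixed aluminium knockout stand; origin: on the work surface below the pocket's centre; x points from its open front (robot side) to its column, z up. Arm 146 x 110 mm, top 263 mm up, front edge 28 mm before the origin; column begins 76 mm behind it; base plate 14 mm thick below. Under the arm a steel guide plate (46 x 70 x 8 mm, front edge at x = -23 mm), underside 245 mm up
- pocket (a point): centre of the pocket's floor, the arm's top, 263 mm up; axes as the stand. Below it the knockout hole, 9.8 mm round, goes straight up through the guide plate; above that the arm has a wider slot. The hole is at stand x = 0, but the guide plate is clamped anywhere in its slots, so the hole is up to 5.5 mm off to either side in stand y: find it by feel
- rim (a point): centre of the mouth of the nest, 24 mm above the pocket's floor; axes as the stand. Dark steel frame 42 (x) x 68 (y) mm on the arm, pocket 19.5 x 50 mm. Two spring plungers in its front wall press the resistor against the back wall at 17 to 22 mm above the floor: it takes 8 to 16 N to move it, and it stays where it is pushed to as long as its base is lower than 17 mm
- block: the stuck cream ceramic resistor, 18 (x) x 48 (y) x 22 mm high, about 45 g, brittle; origin: centre of its base, z up, y along its length. At the start it lies on the pocket's floor, its top 2 mm below the nest's rim, its y along the stand's y
- rod: knockout rod, 205 mm tall, 130 g (balances near 55 mm up), handle down in a socket; origin: its foot, z along it. Square wooden handle 22 x 22 x 78 mm, brass ferrule, 12 mm steel shank to 169 mm, blunt pin 8 mm thick, 36 mm long (shoulder meets the guide plate with the resistor 18 mm up). x, y square to its flats. Grip it 52 mm up, hand tilted 35 to 45 degrees, to get it upright under the arm
- rod_tip (a point): centre of the end of the rod's pin, 205 mm above its foot; axes as the rod. Held by the handle, the rod leans a little in the fingers (up to about 0.7 mm at the tip) each time its tip is pushed, so read this point again while feeling for the hole
- holder: wooden tool block 56 (x) x 250 (y) x 30 mm high, fixed; origin: centre of its underside; x points away from the robot. Three square sockets 28 x 28 mm, 22 mm deep (floor 8 mm above the work surface), at y = -90, 0 and 90 mm; rod, scriber and nut spinner stand in them in any order, flats within 0.05 rad of the sockets
- scriber: bystander in a socket: same handle, thin pointed shank, 156 mm tall; origin at its foot
- spinner: bystander in a socket: same handle, shank with a 15 mm nut socket on top, 159 mm tall; origin at its foot
- tray: flat open plywood parts tray, fixed, outside 110 (x) x 180 (y) x 14 mm high, walls and floor 4 mm thick; origin: centre of its underside. Its +y half holds two resistors, its -y half is empty
- res_a: bystander: resistor like the stuck one, in the tray near the tray's y = 30 mm, lengthwise along tray x; origin: centre of its base
- res_b: bystander: resistor in the tray near the tray's y = 63 mm; origin: centre of its base
- case: bystander: beige cassette case 70 x 109 x 16 mm lying behind the stand; origin: centre of its underside
- spool: bystander: solder spool 56 mm across, 46 mm high; origin: centre of its underside
- tin: bystander: round tin of brass wool 72 mm across, 36 mm high; origin: centre of its underside
Not all that is in view belongs to the job. What is shaped like the block but blue or orange is not meant.

How it is judged (in metres and radians):
On the way:
1. the rod's pin, up through the hole, has pushed the resistor up until it stands at least 8 mm proud of the nest, no finger on it (z of block in the frame of pocket between 0.01 and 0.021 m and z of rod_tip in the frame of pocket above 0.008 m and horizontal distance between rod_tip and pocket below 0.012 m and contact force between the fingers and block below 0.2 N), for 0.2 s.
At the end, for the whole second after the job is handed in: the rod stands upright (within 0.1 rad) at the bottom of the socket it came from (foot within 10 mm of its start), and the resistor rests level on its base on the tray's floor, its centre inside the empty (-y) half; both at rest (distance of rod from where it was at the start of the episode below 0.01 m and angle between each of rod, block's own z axis and vertical below 0.1 rad and linear speed of each of rod, block below 0.02 m/s and x of block in the frame of tray between -0.048 and 0.048 m and y of block in the frame of tray between -0.083 and 0 m and z of block in the frame of tray between 0.001 and 0.007 m); the robot touches nothing.
It fails at once if the rod is forced against the stand, its guide plate or its nest with more than 30 N (contact force between rod and stand above 30 N).
It fails at once if the rod presses the brittle resistor with more than 30 N (contact force between rod and block above 30 N).
It fails at once if the resistor is shot out of the nest or dropped (faster than 0.6 m/s) (linear speed of block above 0.6 m/s and contact force between the fingers and block below 0.05 N).
It fails at once if a bystander (the scriber, the nut spinner, a resistor already in the tray, the other resistor in the tray, the cassette case, the solder spool, the tin) is moved more than 20 mm (distance of any of scriber, spinner, res_a, res_b, case, spool, tin from where it was at the start of the episode above 0.02 m).
It also fails if it takes over 72 s, if anything falls off the work surface, if the arm or the gripper's body presses on something with over 40 N, if the wrist force passes 120 N, or if a joint passes its speed limit or range.

## Working session

There is one attempt and no reset: what is moved stays moved. The work goes in short steps, Python scripts to look and compute and a shell command to move; the robot and the scene stay as the last step left them, time stands still between calls to the robot, and variables do not carry over. Pictures are saved under pics/ and viewed, at most 14 in all, crops included, and the job is handed in when it is done.

```bash
ls; mkdir -p pics; cat > h.py <<'E'
import numpy as np, cv2
from scipy.spatial.transform import Rotation as Ro
from workcell import env, grab_frame, camera_model, models
E
python3 - <<'E'
from h import *
for c in ("scene","top"):
    im=grab_frame(c); cv2.imwrite(f"pics/{c}0.png",im)
    print(c)
    for n in "stand block rod rod_tip holder scriber spinner tray res_a case spool tin rim pocket".split():
        try:
            r=models.search_frame(n,c)
            print(n,[(np.round(d["point"]).tolist(),round(d["p"],2)) for d in r[:4]])
        except Exception as e: print(n,e)
print(env.state())
for c in ("scene","top","wrist"): print(camera_model(c))
E
```

```text
pics
scene
stand [([724.0, 51.0, 177.0], 0.87)]
block [([533.0, 68.0, 20.0], 0.57), ([638.0, -240.0, 86.0], 0.46)]
rod [([637.0, -240.0, 91.0], 0.6), ([548.0, -393.0, 86.0], 0.43)]
rod_tip [([640.0, -242.0, 87.0], 0.92)]
holder [([590.0, -331.0, 35.0], 0.79)]
scriber [([589.0, -314.0, 71.0], 0.59)]
spinner []
tray [([484.0, 299.0, 2.0], 0.95), ([426.0, 349.0, 24.0], 0.34), ([640.0, -239.0, 88.0], 0.19)]
res_a [([431.0, 349.0, 22.0], 0.6), ([452.0, 329.0, 23.0], 0.51)]
case [([756.0, -159.0, 16.0], 0.9), ([454.0, 330.0, 21.0], 0.66)]
spool []
tin [([699.0, -382.0, 35.0], 0.79)]
rim [([721.0, 50.0, 174.0], 0.79)]
pocket [([719.0, 53.0, 171.0], 0.81)]
top
stand [([693.0, 77.0, 259.0], 0.66)]
block [([650.0, 87.0, 286.0], 0.48), ([532.0, 73.0, 24.0], 0.4)]
rod [([581.0, -304.0, 86.0], 0.51)]
rod_tip [([631.0, -230.0, 90.0], 0.42)]
holder [([585.0, -302.0, 30.0], 0.96)]
scriber [([579.0, -305.0, 86.0], 0.67)]
spinner [([544.0, -387.0, 84.0], 0.48), ([749.0, -151.0, 21.0], 0.23)]
tray [([476.0, 311.0, 4.0], 0.63), ([692.0, 77.0, 260.0], 0.43)]
res_a [([430.0, 347.0, 22.0], 0.71)]
case [([7
[... 1459 characters left out ...]
609, -0.99948071, -0.0254561 ],
       [-0.99447005,  0.02227102, -0.10263202],
       [ 0.10314565,  0.02328772, -0.99439361]]), 't': array([  21.67205708,  613.7880875 , 1380.72893357])}
{'K': array([[314.22054426,   0.        , 279.20711799],
       [  0.        , 314.22054426, 213.43695164],
       [  0.        ,   0.        ,   1.        ]]), 'mount': array([[ 4.24168048e-04, -9.67792951e-01, -2.51747145e-01,
         7.16472364e+01],
       [ 9.99999533e-01,  6.29049767e-04, -7.33363153e-04,
         1.56903492e+00],
       [ 8.68105172e-04, -2.51746716e-01,  9.67792766e-01,
        -1.59542297e+02],
       [ 0.00000000e+00,  0.00000000e+00,  0.00000000e+00,
         1.00000000e+00]])}
```

View pics/scene0.png

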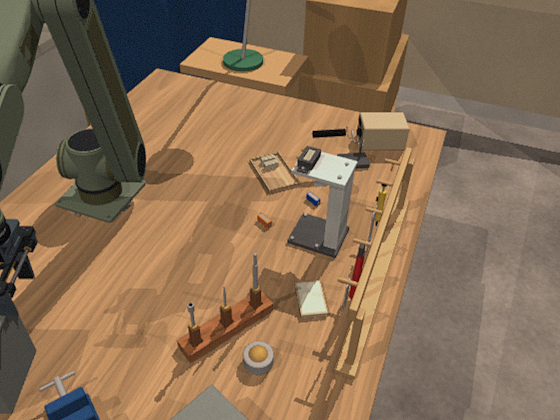

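View pics/top0.png

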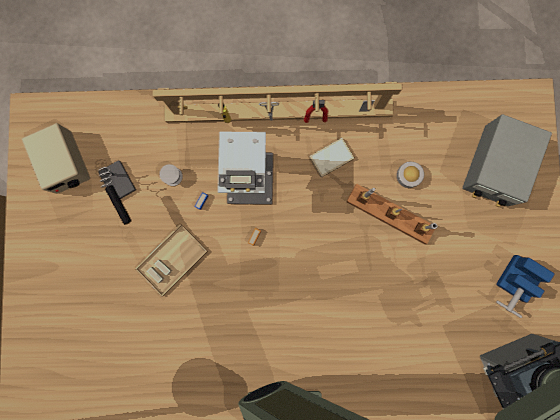

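Scene: rod = tall tool at scene (255,280) / top (366,193). Scriber is in the middle (393,212), spinner near the robot (430,228). Stuck cream block is in the dark nest at top (240,180). The blue (202,200) and orange (256,237) ones are decoys, and the tray's pair is at (157,271). I confirm with an enlarged crop.

```bash
python3 - <<'E'
from h import *
im=cv2.imread("pics/top0.png")
a=cv2.resize(im[125:210,210:280],None,fx=7,fy=7,interpolation=cv2.INTER_CUBIC)[:595,:490]
b=cv2.resize(im[180:250,340:445],None,fx=3,fy=3,interpolation=cv2.INTER_CUBIC)
c=cv2.resize(im[220:300,130:215],None,fx=3.6,fy=3.6,interpolation=cv2.INTER_CUBIC)
o=np.zeros((595,800,3),np.uint8); o[:a.shape[0],:490]=a
o[:210,490:800]=b[:,:310]; o[220:220+c.shape[0],490:490+c.shape[1]]=c[:, :310]
cv2.imwrite("pics/c1.png",o)
E
```

```text
(no output)
```

View pics/c1.png

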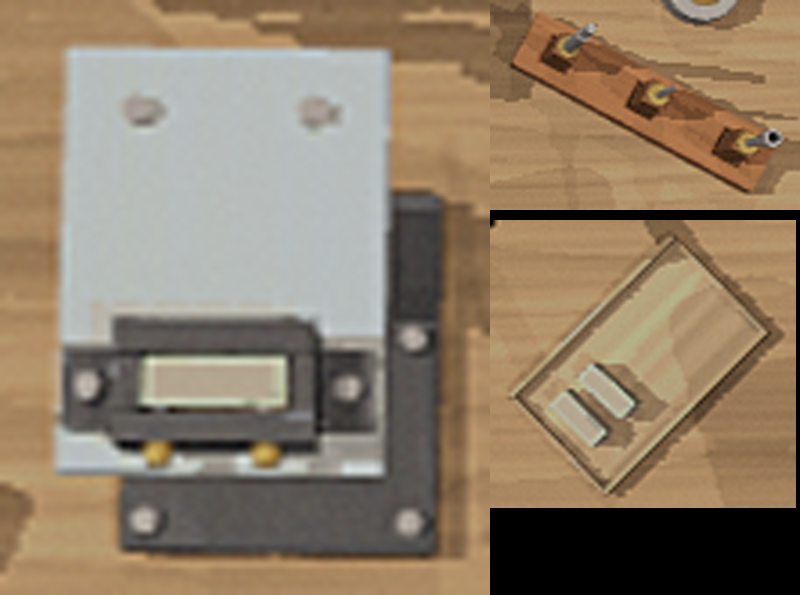

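Confirmed: the cream block sits in the dark nest at crop (215,382), which is top (240.6,179.5). Corners of arm, holder and tray are clear, so I fit poses.

```bash
cat >> h.py <<'E'
from scipy.optimize import least_squares
def proj(X,c="top"):
    m=camera_model(c); p=(m["R"]@np.atleast_2d(X).T).T+m["t"]; q=(m["K"]@p.T).T; return q[:,:2]/q[:,2:]
def pose2(p,L):
    c,s=np.cos(p[2]),np.sin(p[2]); L=np.asarray(L,float)
    return np.c_[p[0]+c*L[:,0]-s*L[:,1],p[1]+s*L[:,0]+c*L[:,1],L[:,2]]
def fit(L,uv,x0,c="top"):
    r=least_squares(lambda p:(proj(pose2(p,L),c)-uv).ravel(),x0,x_scale=[10,10,.1]); return r.x,np.abs(r.fun).max()
def ray(uv,z,c="top"):
    m=camera_model(c); d=m["R"].T@np.linalg.inv(m["K"])@[uv[0],uv[1],1]; o=-m["R"].T@m["t"]; return o+d*(z-o[2])/d[2]
E
python3 - <<'E'
from h import *
f=lambda a,ox,oy,s,x0,y0:(np.array(a)-[ox,oy]+.5)/s-.5+[x0,y0]
A=f([(68,48),(389,50),(384,474),(55,472)],0,0,7,210,125)
p,e=fit([(118,55,263),(118,-55,263),(-28,-55,263),(-28,55,263)],A,[650,80,0]); print("stand",p.round(3),np.degrees(p[2]),e)
N=f([(112,445),(316,448)],0,0,7,210,125)
print("nest front z287?",[ray(n,280).round(1) for n in N])
B=f([(141,357),(289,357),(287,408),(139,406)],0,0,7,210,125)
q,e=fit([(9.7,25,287),(9.7,-25,287),(-9.7,-25,287),(-9.7,25,287)],B,[650,80,0]);print("pocketmouth",q.round(3),e)
H=f([(540,12),(512,65),(752,192)],490,0,3,340,180)
p,e=fit([(28,125,30),(-28,125,30),(-28,-125,30)],H,[590,-310,-.55]); print("holder",p.round(3),e); print(pose2(p,[(0,90,0),(0,0,0),(0,-90,0)]).round(1))
T=f([(674,237),(782,333),(608,494),(512,395)],490,220,3.6,130,220)
for y in(0.9,-.6,2.5,-2.2):
    p,e=fit([(55,90,14),(55,-90,14),(-55,-90,14),(-55,90,14)],T,[480,300,y]); print("tray",p.round(3),e)
# ferrule centres (z~90)
for u in [(566,46),(655,93),(745,143)]: print(ray(f([u],490,0,3,340,180)[0],92).round(1))
print(ray(f([(590,30)],490,0,3,340,180)[0],213).round(1))
E
```

```text
stand [ 6.51126e+02  8.48320e+01 -3.30000e-02] -1.8684289559587084 0.21871180650143174
nest front z287? [array([631.3, 119.8, 280. ]), array([628.7,  52. , 280. ])]
pocketmouth [ 6.50546e+02  8.49520e+01 -3.30000e-02] 0.6781388680770704
holder [ 5.84356e+02 -3.12016e+02 -5.17000e-01] 0.21823162523821793
[[ 628.9 -233.8    0. ]
 [ 584.4 -312.     0. ]
 [ 539.8 -390.2    0. ]]
tray [468.597 305.81   -0.791] 18.370152257800214
tray [468.597 305.81   -0.791] 18.370165141314118
tray [468.597 305.81    5.493] 18.370098892235177
tray [468.597 305.81   -0.791] 18.370098346973066
[ 630.5 -231.1   92. ]
[ 586.7 -308.2   92. ]
[ 540.6 -385.4   92. ]
[ 628.6 -232.4  213. ]
```

```bash
cat >> h.py <<'E'
def cur():
    s=env.state(); return s["ee_pos"],Ro.from_euler("xyz",s["ee_rot"],degrees=True),s
def tiltR(az,t,flip=-1):
    a,t=np.radians([az,t]); z=np.array([np.sin(t)*np.cos(a),np.sin(t)*np.sin(a),-np.cos(t)])
    x=flip*np.array([np.cos(t)*np.cos(a),np.cos(t)*np.sin(a),np.sin(t)])
    return Ro.from_matrix(np.c_[x,np.cross(z,x),z])
def rows(g,pts,n,R1,start=None):
    p,R,_=cur()
    if start is not None:p,R=start
    w=(R.inv()*R1).as_rotvec(degrees=True); print("total turn",w.round(1),np.linalg.norm(w))
    P=[np.array(p)]+[np.array(q,float) for q in pts]; L=np.r_[0,np.cumsum([np.linalg.norm(b-a) for a,b in zip(P,P[1:])])]
    s=np.linspace(0,L[-1] or 1,n+1); Q=np.array([np.interp(s,L,[q[i] for q in P]) for i in range(3)]).T if L[-1]>0 else np.tile(P[0],(n+1,1))
    out=[]
    for k in range(n):
        Rk=R*Ro.from_rotvec(w*k/n,degrees=True); d=Rk.inv().apply(Q[k+1]-Q[k])
        out.append(" ".join(f"{v:.1f}" for v in [g,*d,*(w/n)]))
    print("; ".join(out).replace(".0 "," ").replace("-0 ","0 "))
def net(n,c):
    return [(np.round(d["point"]).tolist(),round(d["p"],2)) for d in models.search_frame(n,c)[:3]]
E
python3 - <<'E'
from h import *
f=lambda a,ox,oy,s,x0,y0:(np.array(a)-[ox,oy]+.5)/s-.5+[x0,y0]
T=f([(674,237),(782,333),(608,494),(512,395)],490,220,3.6,130,220)
for y in(.9,-.9,2.5,-2.2):
  p,e=fit([(55,-90,14),(-55,-90,14),(-55,90,14),(55,90,14)],T,[480,300,y]); print("tray",p.round(3),e)
R=tiltR(-29.6,40); g=np.array([629,-233,60.]); z=R.apply([0,0,1]); t=g+8*z
print("tcp",t, R.as_euler("xyz",degrees=True))
rows(-1,[(400,-350,270),t-z*125],11,R)
E
```

```text
tray [468.337 305.231   0.761] 1.969555140164175
tray [468.337 305.231   0.761] 1.969555168746524
tray [468.337 305.231   0.761] 1.9695551460214062
tray [468.337 305.231   0.761] 1.969555195645512
tcp [ 633.47120454 -235.53999769   53.87164446] [180.   40.  150.4]
total turn [ -44.5  -21.4 -122.4] 131.99039129100916
-1 43.1 -18.1 -8 -4 -1.9 -11.1; -1 45.4 -8.8 -10.5 -4 -1.9 -11.1; -1 45.8 0.8 -12.3 -4 -1.9 -11.1; -1 44.2 10.5 -13.4 -4 -1.9 -11.1; -1 40.8 19.8 -13.8 -4 -1.9 -11.1; -1 37.4 24.9 -2.4 -4 -1.9 -11.1; -1 36.3 25.9 16.1 -4 -1.9 -11.1; -1 31.3 31.3 17 -4 -1.9 -11.1; -1 25.4 35.6 18.4 -4 -1.9 -11.1; -1 18.9 38.5 20.2 -4 -1.9 -11.1; -1 12 40 22.5 -4 -1.9 -11.1
```

```bash
python3 - <<'E'
from h import *
R=tiltR(-29.6,40); g=np.array([629,-233,60.]); z=R.apply([0,0,1]); t=g+8*z
rows(-1,[(400,-350,270),t-z*125],14,R)
E
```

```text
total turn [ -44.5  -21.4 -122.4] 131.99039129100916
-1 33.8 -14.2 -6.3 -3.2 -1.5 -8.7; -1 35.4 -8.6 -7.9 -3.2 -1.5 -8.7; -1 36 -2.6 -9.1 -3.2 -1.5 -8.7; -1 35.7 3.4 -10.1 -3.2 -1.5 -8.7; -1 34.5 9.3 -10.6 -3.2 -1.5 -8.7; -1 32.3 15 -10.9 -3.2 -1.5 -8.7; -1 29.3 20.4 -10.7 -3.2 -1.5 -8.7; -1 29.5 19 8.9 -3.2 -1.5 -8.7; -1 27.5 21.6 12.8 -3.2 -1.5 -8.7; -1 24.3 24.8 13.4 -3.2 -1.5 -8.7; -1 20.7 27.5 14.3 -3.2 -1.5 -8.7; -1 16.7 29.6 15.3 -3.2 -1.5 -8.7; -1 12.5 30.9 16.6 -3.2 -1.5 -8.7; -1 8.2 31.5 18.1 -3.2 -1.5 -8.7
```

```bash
python3 -m crank '-1 34 -14 -6 -3.2 -1.5 -8.7; -1 35 -9 -8 -3.2 -1.5 -8.7; -1 36 -3 -9 -3.2 -1.5 -8.7; -1 36 3 -10 -3.2 -1.5 -8.7; -1 34 9 -11 -3.2 -1.5 -8.7; -1 32 15 -11 -3.2 -1.5 -8.7; -1 29 20 -11 -3.2 -1.5 -8.7; -1 29 19 9 -3.2 -1.5 -8.7; -1 27 22 13 -3.2 -1.5 -8.7; -1 24 25 13 -3.2 -1.5 -8.7' && python3 -m crank '-1 21 28 14 -3.2 -1.5 -8.7; -1 17 30 15 -3.2 -1.5 -8.7; -1 12 31 17 -3.2 -1.5 -8.7; -1 8 32 18 -3.2 -1.5 -8.7; -1 0 0 0 0 0 0'
python3 - <<'E'
from h import *
p,R,s=cur(); im=grab_frame("wrist"); cv2.imwrite("pics/w1.png",im)
print(p,R.as_euler("xyz",degrees=True),s["qpos"].round(1),s["force"],s["torque"])
print(net("rod","wrist"),net("rod_tip","wrist"),net("holder","wrist"))
E
```

```text
time_s: 2.75
ee_pos: [468.1, -286.2, 221.9]
ee_rot: [167.9, 29.9, 108.3]
force: [0.5, -1.2, -0.2]
gripper_width: 91.1
gripper_force: 0.0
time_s: 3.38
ee_pos: [562.8, -198.4, 153.6]
ee_rot: [179.1, 39.9, 148.7]
force: [-0.1, -0.9, -0.1]
gripper_width: 91.0
gripper_force: 0.0
[ 562.81941167 -198.37920106  153.55333843] [179.10185488  39.88651931 148.65202728] [-15.5  11.8 124.  -61.   10.5 -17.2] [-0.07074085 -0.90082687 -0.08796273] [0.23622093 0.20905747 0.01349803]
[([626.0, -226.0, 84.0], 0.96)] [([626.0, -228.0, 87.0], 0.64)] [([580.0, -297.0, 30.0], 0.88)]
```

View pics/w1.png

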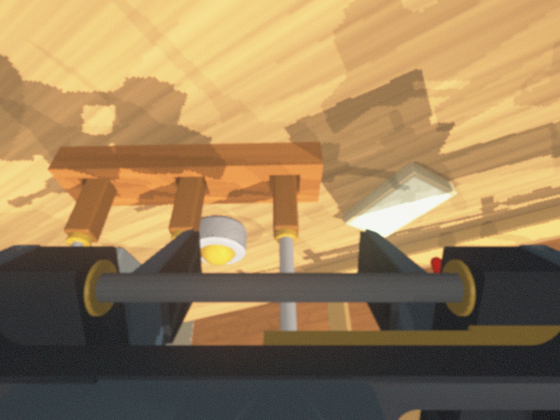

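```bash
cat >> h.py <<'E'
def wray(uv,z,p,R):
    m=camera_model("wrist"); d=np.linalg.inv(m["K"])@[uv[0],uv[1],1]; M=m["mount"]
    o=p+R.apply(M[:3,3]); d=R.apply(M[:3,:3]@d); return o+d*(z-o[2])/d[2]
E
python3 - <<'E'
from h import *
p,R,s=cur()
print("ferrule base",wray((287,234),86,p,R),"near bottom edge",wray((284.5,201),30,p,R), "shank",wray((288,325),150,p,R))
print("holder near-left/right top edge z30",wray((52,182),30,p,R),wray((321,199),30,p,R),wray((322,143),30,p,R))
R1=tiltR(-29.6,40); g=np.array([629,-232.5,60.]); z=R1.apply([0,0,1]); t=g+8*z
rows(-1,[t-z*60],3,R1)
E
```

```text
ferrule base [ 638.53712275 -236.08443097   86.        ] near bottom edge [ 659.43055346 -249.20620798   30.        ] shank [ 684.94835551 -263.80517486  150.        ]
holder near-left/right top edge z30 [ 514.71495109 -423.58434152   30.        ] [ 676.84636767 -214.96982092   30.        ] [ 606.58348497 -181.60496881   30.        ]
total turn [-0.3  0.1 -1.6] 1.6358533269594249
-1 2 1.5 22.9 -0.1 0 -0.5; -1 1.9 1.4 22.9 -0.1 0 -0.5; -1 1.9 1.4 23 -0.1 0 -0.5
```

Picture: rod is the right-hand tool, with shank at (288,325), handle/ferrule joint at (287,234) and handle foot at (285,200). It is between the open fingers. Carry on in.

```bash
python3 -m crank '-1 2 2 23 -0.1 0 -0.5; -1 2 2 23 -0.1 0 -0.5; -1 2 1.5 23 -0.1 0 -0.5; -1 0 0 0 0 0 0'
python3 - <<'E'
from h import *
p,R,s=cur(); im=grab_frame("wrist"); cv2.imwrite("pics/w2.png",im)
print(p,R.as_euler("xyz",degrees=True),s["qpos"].round(1))
print(net("rod","wrist"))
R1=tiltR(-29.6,40); g=np.array([629,-232.5,60.]); z=R1.apply([0,0,1]); t=g+8*z
rows(-1,[t],3,R1)
E
```

```text
time_s: 4.08
ee_pos: [604.4, -216.5, 111.0]
ee_rot: [179.9, 38.8, 150.3]
force: [-0.2, -0.0, -0.3]
gripper_width: 91.2
gripper_force: 0.0
[ 604.42507121 -216.47274679  110.95119123] [179.91856893  38.8377785  150.29789193] [-16.7  19.1 120.9 -76.9   8.3  -3. ]
[([621.0, -229.0, 75.0], 0.83)]
total turn [ 0.  -1.2 -0. ] 1.1587396150225797
-1 2.8 -0.7 22.3 0 -0.4 -0.0; -1 3 -0.7 22.3 0 -0.4 -0.0; -1 3.1 -0.7 22.3 0 -0.4 -0.0
```

View pics/w2.png

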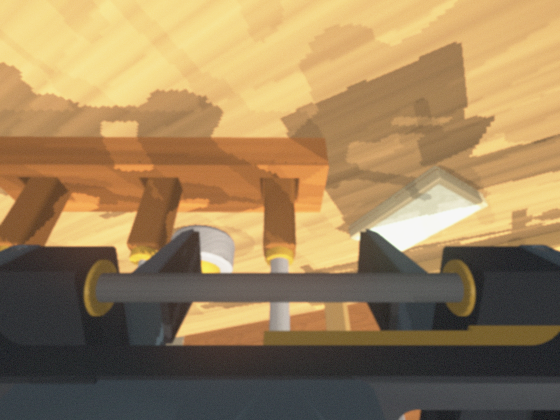

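The wrist camera shows the rod centred between the fingers at (280,300). However q4 has reached its limit (-77), so I fit the kinematics to choose a better wrist branch.

```bash
cat >> h.py <<'E'
def fk(q,P):
    d1,a1,L2,a3,L3,d6=P; q=np.radians(q)
    ry=lambda a:Ro.from_euler("y",a); rz=lambda a:Ro.from_euler("z",a)
    B=rz(q[0]); A2=B*ry(q[1]); A3=A2*ry(q[2])
    p=B.apply([a1,0,d1])+A2.apply([0,0,L2])+A3.apply([a3,0,L3])
    A5=A3*rz(q[3])*ry(q[4]); A6=A5*rz(q[5])
    return p+A5.apply([0,0,d6]),A6
E
python3 - <<'E'
from h import *
_,_,s=cur()
Q=[[-69.442,18.312,89.639,0,72.044,-1.146],s["qpos"],[-15.5,11.8,124,-61,10.5,-17.2]]
X=[[212.642,-534.252,224.976],s["ee_pos"],[562.8,-198.4,153.55]]
T=[(180,0,21.7),s["ee_rot"],(179.1,39.89,148.65)]
for k in range(3):
    R=fk(Q[k],[0]*6)[1]; print((R.inv()*Ro.from_euler("xyz",T[k],degrees=True)).as_matrix().round(3).tolist())
for x0 in([300,0,400,0,400,200],[350,50,350,0,350,250],[150,0,425,0,400,250]):
    r=least_squares(lambda P:np.r_[np.concatenate([fk(q,P)[0]-x for q,x in zip(Q,X)]), .0005*P[1],.0005*P[3]],x0); print(r.x.round(1),np.abs(r.fun).max())
E
```

```text
[[-0.0, -1.0, 0.0], [1.0, -0.0, 0.0], [-0.0, 0.0, 1.0]]
[[-0.0, -1.0, -0.0], [1.0, -0.0, 0.0], [-0.0, -0.0, 1.0]]
[[-0.001, -1.0, 0.001], [1.0, -0.001, 0.001], [-0.001, 0.001, 1.0]]
[ 44.3  68.3 541.3 -26.2 345.2 251.6] 10.761351775726553
[ 44.3  68.3 541.3 -26.2 345.2 251.6] 10.761351544531323
[ 44.3  68.3 541.3 -26.2 345.2 251.6] 10.76135191929626
```

```bash
python3 - <<'E'
s=open("h.py").read()
s=s.replace("d1,a1,L2,a3,L3,d6=P;","d1,a1,L2,a3,L3,d6,b=P;").replace("[a1,0,d1]","[a1,b,d1]")
s+='''
from scipy.optimize import minimize
LO=np.array([-177,-48,12.3,-77,2.9,-146]);HI=np.array([177,115,149.7,257,150,146])
def ik(p,R,P,q0):
    def f(q):
        x,Rq=fk(q,P); return np.r_[(x-p)/2,(R.inv()*Rq*Ro.from_matrix([[0,-1,0],[1,0,0],[0,0,1]])).as_rotvec(degrees=True)]
    r=least_squares(f,np.clip(q0,LO+.1,HI-.1),bounds=(LO,HI),x_scale=20); return r.x,np.abs(r.fun).max()
'''
open("h.py","w").write(s)
E
python3 - <<'E'
from h import *
_,_,s=cur()
Q=[[-69.442,18.312,89.639,0,72.044,-1.146],s["qpos"],[-15.5,11.8,124,-61,10.5,-17.2]]
X=[[212.642,-534.252,224.976],s["ee_pos"],[562.8,-198.4,153.55]]
for reg in(.003,.0005,):
  r=least_squares(lambda P:np.r_[np.concatenate([fk(q,P)[0]-x for q,x in zip(Q,X)]), reg*P[1],reg*P[3]],[300,0,400,0,400,200,10]); P=r.x; print(r.x.round(1),np.abs(r.fun).max())
np.save("P.npy",P)
st=np.array([651,85.]); 
for name,g in(("hold",np.array([629,-232.5,60])),("stand",np.array([651,85,94]))):
  for az in((-29.6,) if name=="hold" else (-20,0,20)):
    for t in(35,40,45):
      for fl in(-1,1):
        R=tiltR(az,t,fl); p=g+8*R.apply([0,0,1]); best=[]
        for q4 in(-60,0,90,180,230):
          for q6 in(-90,0,90):
            q,e=ik(p,R,P,[-15 if name=="hold" else 5,25,115,q4,12,q6]); 
            if e<.5 and not any(np.abs(q-b).max()<3 for b in best): best.append(q)
        print(name,az,t,fl,[b.round(0).astype(int).tolist() for b in best])
E
```

```text
[140.4  -1.6 593.3  25.6 418.3 325.4  11.4] 0.4141669976351352
[140.4  -1.6 593.3  25.6 418.3 325.4  11.4] 0.4144754806499975
hold -29.6 35 -1 [[-18, 27, 117, -72, 7, -8]]
hold -29.6 35 1 []
hold -29.6 40 -1 [[-18, 27, 121, 228, 10, 51]]
hold -29.6 40 1 [[-18, 27, 121, 228, 10, -129]]
hold -29.6 45 -1 [[-17, 28, 124, 209, 18, 71]]
hold -29.6 45 1 [[-17, 28, 124, 209, 18, -109]]
stand -20 35 -1 [[16, 24, 114, -59, 23, -3]]
stand -20 35 1 []
stand -20 40 -1 [[17, 24, 117, -77, 23, 16]]
stand -20 40 1 []
stand -20 45 -1 []
stand -20 45 1 []
stand 0 35 -1 [[9, 22, 117, -41, 8, -41]]
stand 0 35 1 [[9, 22, 117, -41, 8, 139]]
stand 0 40 -1 [[9, 23, 121, 243, 7, 34]]
stand 0 40 1 [[9, 23, 121, 243, 7, -146]]
stand 0 45 -1 [[10, 23, 124, 210, 14, 68]]
stand 0 45 1 [[10, 23, 124, 210, 14, -112]]
stand 20 35 -1 []
stand 20 35 1 [[1, 23, 117, 56, 13, 19]]
stand 20 40 -1 []
stand 20 40 1 [[0, 23, 120, 97, 12, -22]]
stand 20 45 -1 [[0, 24, 124, 125, 18, 129]]
stand 20 45 1 [[0, 24, 124, 125, 18, -51]]
```

```bash
python3 - <<'E'
from h import *
P=np.load("P.npy")
def go(g,az,t,q0):
    R=tiltR(az,t,-1); q,e=ik(np.array(g)+8*R.apply([0,0,1]),R,P,q0); return q.round(0).astype(int).tolist(),round(e,1)
for t in(35,36,37):
  for az in(-29.6,-27,-25): print("hold",t,az,[go([629,-232.5,z],az,t,[-17,25,117,-70,8,-10]) for z in(60,100,140)])
  for az in(-2,-5,-8): print("stand",t,az,[go([651,85,z],az,t,[9,23,117,-50,10,-30]) for z in(70,94,126)])
E
```

```text
hold 35 -29.6 [([-18, 27, 117, -72, 7, -8], np.float64(0.0)), ([-18, 23, 115, -40, 10, -41], np.float64(0.0)), ([-18, 20, 112, -26, 15, -55], np.float64(0.0))]
hold 35 -27 [([-19, 26, 117, -69, 5, -14], np.float64(0.0)), ([-19, 23, 115, -31, 9, -52], np.float64(0.0)), ([-19, 20, 113, -19, 14, -65], np.float64(0.0))]
hold 35 -25 [([-20, 26, 117, -63, 3, -23], np.float64(0.0)), ([-20, 23, 115, -22, 8, -64], np.float64(0.0)), ([-20, 19, 113, -13, 13, -73], np.float64(0.0))]
stand 35 -2 [([10, 25, 118, -69, 7, -12], np.float64(0.0)), ([10, 22, 117, -48, 9, -33], np.float64(0.0)), ([10, 20, 115, -32, 13, -49], np.float64(0.0))]
stand 35 -5 [([11, 25, 118, -70, 10, -7], np.float64(0.0)), ([11, 23, 117, -53, 11, -24], np.float64(0.0)), ([11, 20, 115, -39, 14, -39], np.float64(0.0))]
stand 35 -8 [([12, 25, 118, -71, 12, -3], np.float64(0.0)), ([12, 23, 116, -57, 13, -18], np.float64(0.0)), ([12, 20, 114, -43, 16, -31], np.float64(0.0))]
hold 36 -29.6 [([-18, 27, 117, -77, 7, -4], np.float64(0.7)), ([-18, 23, 116, -48, 9, -33], np.float64(0.0)), ([-18, 20, 113, -30, 14, -51], np.float64(0.0))
[... 1013 characters left out ...]
 -51, 6, -33], np.float64(0.0)), ([-19, 19, 114, -26, 11, -58], np.float64(0.0))]
hold 37 -25 [([-20, 26, 118, -77, 3, -9], np.float64(1.5)), ([-20, 23, 117, -40, 5, -46], np.float64(0.0)), ([-20, 19, 114, -18, 10, -68], np.float64(0.0))]
stand 37 -2 [([10, 25, 119, -77, 7, -4], np.float64(1.4)), ([10, 22, 118, -70, 8, -11], np.float64(0.0)), ([10, 20, 117, -44, 10, -37], np.float64(0.0))]
stand 37 -5 [([11, 25, 118, -77, 10, 0], np.float64(1.3)), ([11, 23, 118, -71, 10, -6], np.float64(0.0)), ([11, 20, 116, -50, 12, -27], np.float64(0.0))]
stand 37 -8 [([12, 25, 118, -77, 12, 3], np.float64(1.2)), ([12, 23, 118, -71, 13, -3], np.float64(0.0)), ([12, 20, 116, -54, 15, -20], np.float64(0.0))]
```

```bash
python3 - <<'E'
from h import *
R1=tiltR(-29.6,35); g=np.array([629,-232.5,62.]); z=R1.apply([0,0,1]); t=g+8*z; print(t)
rows(-1,[t-z*45,t],6,R1)
E
```

```text
[ 632.98977442 -234.76650732   55.44678365]
total turn [ 0.   3.8 -0. ] 3.8430065273921343
-1 2.5 -1 10.7 0 0.6 -0.0; -1 2.3 -0.9 10.7 0 0.6 -0.0; -1 0.5 0 11 0 0.6 -0.0; -1 0.4 0 11 0 0.6 -0.0; -1 0.2 0 11 0 0.6 -0.0; -1 0.1 0 11 0 0.6 -0.0
```

```bash
python3 -m crank '-1 2.5 -1 10.5 0 1.3 0; -1 2.5 -1 10.5 0 1.3 0; -1 0.5 0 11 0 1.2 0; -1 0 0 0 0 0 0'
python3 - <<'E'
from h import *
p,R,s=cur();print(s["qpos"].round(1))
R1=tiltR(-29.6,35); g=np.array([629,-232.5,62.]); z=R1.apply([0,0,1]); t=g+8*z
rows(-1,[t],3,R1)
E
```

```text
time_s: 4.68
ee_pos: [616.0, -224.8, 82.4]
ee_rot: [179.9, 35.0, 150.4]
force: [0.4, -0.6, 0.2]
gripper_width: 91.1
gripper_force: 0.0
[-17.7  22.6 118.  -54.    8.3 -26.5]
total turn [ 0.1  0.  -0. ] 0.07509710876783633
-1 -0.2 -0.1 11.1 0 0 -0.0; -1 -0.2 -0.1 11.1 0 0 -0.0; -1 -0.2 -0.1 11.1 0 0 -0.0
```

```bash
python3 -m crank '-1 0 0 11 0 0 0; -1 0 0 11 0 0 0; -1 -0.5 0 11 0 0 0; -1 0 0 0 0 0 0; 1 0 0 0 0 0 0; 1 0 0 0 0 0 0; 1 0 0 0 0 0 0; 1 0 0 0 0 0 0; 1 0 0 0 0 0 0; 1 0 0 0 0 0 0' 55; python3 -m crank '1 0 0 0 0 0 0; 1 0 0 0 0 0 0'
python3 - <<'E'
from h import *
p,R,s=cur();print(p,R.as_euler("xyz",degrees=True),s["qpos"].round(1),s["force"],s["torque"])
im=grab_frame("wrist"); cv2.imwrite("pics/w3.png",im)
E
```

```text
time_s: 5.92
ee_pos: [633.0, -234.1, 55.1]
ee_rot: [180.0, 35.0, 150.5]
force: [-0.0, 0.6, -1.1]
gripper_width: 33.8
gripper_force: 0.0
time_s: 6.18
ee_pos: [633.1, -234.0, 55.1]
ee_rot: [179.9, 35.0, 150.5]
force: [0.5, 0.3, 0.4]
gripper_width: 22.1
gripper_force: 55.0
[ 633.10078136 -233.95970581   55.12033217] [179.93861652  34.99870739 150.45993061] [-18.2  26.4 116.9 -71.1   6.8  -9.7] [0.45222774 0.31177371 0.36894904] [0.31981991 0.09156178 0.04715362]
```

View pics/w3.png

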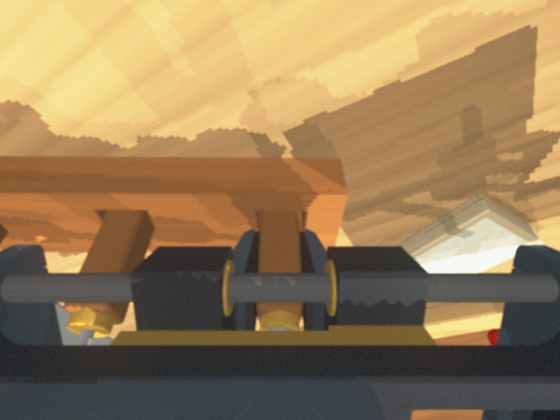

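Gripped: handle between pads at (280,250), width 22.1. Record the grasp pose and plan the lift and carry.

```bash
python3 - <<'E'
from h import *
p,R,s=cur(); np.savez("g0.npz",p=p,r=R.as_matrix())
rows(1,[p+[0,0,30]],3,R)
q=p+[0,0,30]; R1=tiltR(-2,35); g=np.array([590,87,0]); t=g+8*R1.apply([0,0,1]); t[2]=q[2]
rows(1,[t],9,R1,start=(q,R)); print(t)
E
```

```text
total turn [0. 0. 0.] 0.0
1 -5.7 0 -8.2 0 0 0.0; 1 -5.7 0 -8.2 0 0 0.0; 1 -5.7 0 -8.2 0 0 0.0
total turn [-15.7   0.  -22.6] 27.50567739592424
1 17.4 28.9 -12.2 -1.7 0 -2.5; 1 16.2 30 -11.3 -1.7 0 -2.5; 1 14.8 31 -10.4 -1.7 0 -2.5; 1 13.4 31.9 -9.4 -1.7 0 -2.5; 1 12 32.8 -8.4 -1.7 0 -2.5; 1 10.6 33.5 -7.4 -1.7 0 -2.5; 1 9.1 34.1 -6.4 -1.7 0 -2.5; 1 7.6 34.7 -5.3 -1.7 0 -2.5; 1 6.1 35.1 -4.2 -1.7 0 -2.5
[594.58581623  86.83985977  85.10328482]
```

```bash
python3 -m crank '1 -5.7 0 -8.2 0 0 0; 1 -5.7 0 -8.2 0 0 0; 1 -5.7 0 -8.2 0 0 0; 1 0 0 0 0 0 0' && python3 -m crank '1 17 29 -12 -1.7 0 -2.5; 1 16 30 -11.5 -1.7 0 -2.5; 1 15 31 -10.5 -1.7 0 -2.5; 1 13.5 32 -9.5 -1.7 0 -2.5; 1 12 33 -8.5 -1.7 0 -2.5; 1 10.5 33.5 -7.5 -1.7 0 -2.5; 1 9 34 -6.5 -1.7 0 -2.5; 1 7.5 35 -5.5 -1.7 0 -2.5; 1 6 35 -4 -1.7 0 -2.5; 1 0 0 0 0 0 0'
python3 - <<'E'
from h import *
p,R,s=cur();print(p,R.as_euler("xyz",degrees=True),s["qpos"].round(1),s["force"],s["torque"])
a=grab_frame("top"); cv2.imwrite("pics/t4.png",a); print(net("rod_tip","top"),net("rod","top"))
b=grab_frame("scene"); cv2.imwrite("pics/s4.png",b); print(net("rod_tip","scene"),net("rod","scene"))
P=lambda X,c:proj(np.array([X],float),c)[0]
tip=p-8*R.apply([0,0,1]); tip[2]=243
print(P(tip,"top"),P(tip,"scene"))
u=P(tip,"top").astype(int); v=P(tip,"scene").astype(int)
A=cv2.resize(a[u[1]-38:u[1]+37,u[0]-40:u[0]+40],None,fx=5,fy=5,interpolation=cv2.INTER_CUBIC)
B=cv2.resize(b[v[1]-38:v[1]+62,v[0]-40:v[0]+40],None,fx=5,fy=5,interpolation=cv2.INTER_CUBIC)
o=np.zeros((500,800,3),np.uint8);o[:375,:400]=A;o[:500,400:]=B;cv2.imwrite("pics/c4.png",o);print(u,v)
E
```

```text
time_s: 6.72
ee_pos: [633.0, -234.2, 85.5]
ee_rot: [179.9, 35.0, 150.4]
force: [0.4, -0.4, -1.3]
gripper_width: 21.7
gripper_force: 55.0
time_s: 7.98
ee_pos: [595.0, 88.9, 84.5]
ee_rot: [-179.6, 34.9, 178.1]
force: [0.7, -0.7, -1.2]
gripper_width: 21.6
gripper_force: 55.0
[594.97590949  88.85027196  84.51129312] [-179.6046452    34.86335815  178.09290073] [ 11.8  18.9 124.4 -71.8   8.6  -7.1] [ 0.69683445 -0.71904219 -1.22442574] [ 0.09929324  0.38574145 -0.05025929]
[] [([588.0, 82.0, 139.0], 0.64)]
[([602.0, 77.0, 131.0], 0.61)] [([598.0, 78.0, 137.0], 0.48)]
[240.51380071 206.94618747] [286.93104817 161.41012486]
[240 206] [286 161]
```

View pics/c4.png

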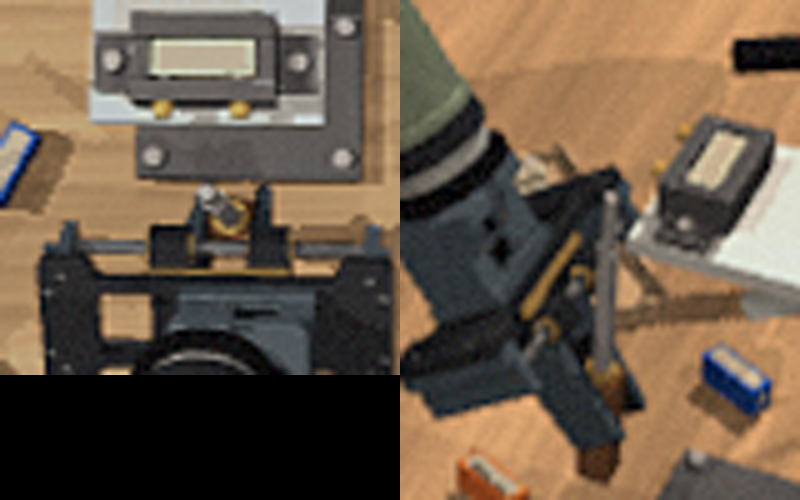

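Top crop: rod tip at (207,190), which is px (241.4,206). Scene crop: tip at (610,195), which is px (288,162), upright. The tip lines up with the pocket. Next I feel the guide plate's front edge to fix x.

```bash
python3 -m crank '1 -9.9 0 3.3 0 0 0; 1 -9.9 0 3.3 0 0 0; 1 0 0 0 0 0 0' ; python3 -m crank '1 -1.6 0 1.1 0 0 0; 1 -1.6 0 1.1 0 0 0; 1 0 0 0 0 0 0'; python3 -m crank '1 -0.8 0 0.6 0 0 0; 1 -0.8 0 0.6 0 0 0; 1 0 0 0 0 0 0'
```

```text
time_s: 8.65
ee_pos: [616.3, 85.7, 91.5]
ee_rot: [-179.6, 35.0, 177.8]
force: [0.2, 0.8, -1.4]
gripper_width: 21.9
gripper_force: 55.0
time_s: 9.02
ee_pos: [619.4, 86.2, 91.0]
ee_rot: [-179.6, 34.9, 177.9]
force: [-0.3, 0.5, -1.3]
gripper_width: 21.8
gripper_force: 55.0
time_s: 9.4
ee_pos: [621.5, 86.2, 91.1]
ee_rot: [-179.6, 34.9, 177.9]
force: [1.1, 0.5, -1.3]
gripper_width: 21.7
gripper_force: 55.0
```

```bash
for i in 1 2 3; do python3 -m crank '1 -0.8 0 0.6 0 0 0; 1 0 0 0 0 0 0' | egrep "pos|^force"; done; python3 -c "
from h import *
print(cur()[2]['torque'])"
```

```text
ee_pos: [622.5, 86.1, 91.1]
force: [-0.6, -0.7, -1.7]
ee_pos: [623.6, 86.0, 91.1]
force: [-0.6, 0.7, -1.4]
ee_pos: [624.5, 86.0, 91.0]
force: [0.5, 0.8, -1.8]
[0.12059563 0.35587007 0.0201025 ]
```

```bash
for i in 1; do python3 -m crank '1 -0.8 0 0.6 0 0 0; 1 0 0 0 0 0 0' | egrep "pos|^force"; python3 -m crank '1 -0.8 0 0.6 0 0 0; 1 0 0 0 0 0 0' | egrep "pos|^force"; python3 -m crank '1 -0.8 0 0.6 0 0 0; 1 0 0 0 0 0 0' | egrep "pos|^force"; done; python3 -c "
from h import *
print(cur()[2]['torque'])"
```

```text
ee_pos: [625.5, 86.0, 91.0]
force: [0.0, -0.2, -1.4]
ee_pos: [626.5, 85.9, 90.9]
force: [0.2, -0.3, -1.6]
ee_pos: [627.2, 85.8, 90.7]
force: [-2.8, 0.2, -1.1]
[0.08388859 0.23901296 0.03487105]
```

```bash
python3 -m crank '1 -0.4 0 0.3 0 0 0; 1 0 0 0 0 0 0' | egrep "pos|^force"; python3 -c "
from h import *
p,R,s=cur();print(p,R.as_euler('xyz',degrees=True),s['force'],s['torque'])"
```

```text
ee_pos: [627.6, 85.8, 90.7]
force: [-4.4, 0.6, -0.6]
[627.55755014  85.8199239   90.74067101] [-179.59141827   34.90067003  177.92561567] [-4.35926881  0.61352048 -0.64781193] [ 0.09023149  0.17206428 -0.00673065]
```

Contact with the guide plate's front edge at ee x≈626.8, so the hole is at ee x≈653.8. Next I feel the plate's +y side to get the plate's y.

```bash
python3 -m crank '1 4.9 0 -3.4 0 0 0; 1 0 24 0 0 0 0; 1 0 24 0 0 0 0; 1 -9.5 0 6.6 0 0 0; 1 -9.5 0 6.6 0 0 0; 1 0 0 0 0 0 0' ; python3 -m crank '1 0 -1.5 0 0 0 0; 1 0 0 0 0 0 0'|egrep "pos|^force";  python3 -c "
from h import *
p,R,s=cur();print(p,R.as_euler('xyz',degrees=True),s['force'],s['torque'])"
```

```text
time_s: 11.9
ee_pos: [647.8, 133.3, 90.8]
ee_rot: [-179.6, 35.0, 177.9]
force: [0.5, 0.3, -2.2]
gripper_width: 21.6
gripper_force: 55.0
ee_pos: [646.4, 131.4, 90.5]
force: [-0.5, -0.3, -1.8]
[646.42752168 131.35291841  90.47081694] [-179.58811221   34.89631791  177.91286852] [-0.49050179 -0.26584    -1.78458061] [0.11803836 0.36375534 0.05763271]
```

```bash
for i in 1; do python3 -m crank '1 0 -1 0 0 0 0; 1 0 -1 0 0 0 0; 1 0 0 0 0 0 0'|egrep "pos|^force"; python3 -m crank '1 0 -1 0 0 0 0; 1 0 0 0 0 0 0'|egrep "pos|^force"; python3 -m crank '1 0 -1 0 0 0 0; 1 0 0 0 0 0 0'|egrep "pos|^force"; python3 -m crank '1 0 -1 0 0 0 0; 1 0 0 0 0 0 0'|egrep "pos|^force"; done; python3 -c "
from h import *
p,R,s=cur();print(p,s['force'],s['torque'])"
```

```text
ee_pos: [646.8, 129.5, 90.7]
force: [0.2, 1.0, -1.1]
ee_pos: [646.8, 128.5, 90.6]
force: [0.1, -1.1, -1.1]
ee_pos: [646.8, 127.6, 90.6]
force: [-0.1, 0.4, -1.0]
ee_pos: [646.7, 126.5, 90.6]
force: [-0.1, -0.2, -1.2]
[646.71471292 126.5271081   90.60910832] [-0.08804521 -0.16749572 -1.19780581] [ 0.11806379  0.33107263 -0.02065558]
```

```bash
python3 -m crank '1 0 -1 0 0 0 0; 1 0 0 0 0 0 0'|egrep "pos|^force"; python3 -m crank '1 0 -1 0 0 0 0; 1 0 0 0 0 0 0'|egrep "pos|^force"; python3 -m crank '1 0 -1 0 0 0 0; 1 0 0 0 0 0 0'|egrep "pos|^force"; python3 -c "
from h import *
p,R,s=cur();print(p,s['force'],s['torque'])"
```

```text
ee_pos: [646.7, 125.5, 90.6]
force: [-0.3, -0.6, -1.9]
ee_pos: [646.7, 124.6, 90.7]
force: [-0.6, 0.9, -0.6]
ee_pos: [646.6, 123.6, 90.7]
force: [-0.5, -0.8, -1.0]
[646.63606998 123.55689829  90.6614051 ] [-0.53695768 -0.77502913 -0.95620138] [0.08029706 0.34908016 0.0143988 ]
```

```bash
python3 -m crank '1 0 -1 0 0 0 0; 1 0 0 0 0 0 0'|egrep "pos|^force"; python3 -m crank '1 0 -1 0 0 0 0; 1 0 0 0 0 0 0'|egrep "pos|^force"; python3 -m crank '1 0 -1 0 0 0 0; 1 0 0 0 0 0 0'|egrep "pos|^force"; python3 -c "
from h import *
p,R,s=cur();print(p,s['force'],s['torque'])"
```

```text
ee_pos: [646.7, 122.8, 90.7]
force: [0.7, 1.8, -2.4]
ee_pos: [646.7, 122.3, 90.8]
force: [-0.0, 3.8, -0.8]
ee_pos: [646.8, 122.0, 90.8]
force: [-0.9, 7.6, -2.8]
[646.77458322 121.99038504  90.7745718 ] [-0.90550174  7.57897686 -2.79558038] [0.05991248 0.48497628 0.77711572]
```

```bash
python3 -m crank '1 0 3 0 0 0 0; 1 4 0 5.7 0 0 0; 1 0 0 0 0 0 0'|egrep "pos|rot|^force"; python3 - <<'E'
from h import *
p,R,s=cur(); print(p,R.as_euler("xyz",degrees=True))
rows(1,[(653.7,83.75,83.5)],3,tiltR(-2,35))
E
```

```text
ee_pos: [646.2, 122.9, 83.1]
ee_rot: [-179.5, 34.8, 177.9]
force: [0.2, -0.2, -1.1]
[646.18302329 122.8815824   83.13289982] [-179.54901154   34.84330968  177.85970175]
total turn [-0.5 -0.2 -0.1] 0.5657452877778487
1 -2.5 -12.9 1.7 -0.2 -0.1 -0.0; 1 -2.5 -12.9 1.7 -0.2 -0.1 -0.0; 1 -2.5 -12.9 1.6 -0.2 -0.1 -0.0
```

```bash
python3 -m crank '1 -2.5 -13 1.7 0 0 0; 1 -2.5 -13 1.7 0 0 0; 1 -2.5 -13 1.7 0 0 0; 1 0 0 0 0 0 0; 1 0 0 0 0 0 0'|egrep "pos|rot|^force"; python3 - <<'E'
from h import *
p,R,s=cur(); print(p,R.as_euler("xyz",degrees=True),s["qpos"].round(1))
E
```

```text
ee_pos: [654.1, 84.4, 84.2]
ee_rot: [-179.6, 34.9, 177.9]
force: [0.0, -0.4, -0.8]
[654.12575801  84.35648216  84.18287508] [-179.61644409   34.93317826  177.88839736] [  9.9  22.8 117.3 -51.9   9.2 -28.6]
```

```bash
python3 -m crank '1 -0.8 -0.6 -1.9 0 0 0; 1 0 0 0 0 0 0'|egrep "pos|^force"; python3 -m crank '1 -0.6 0 -0.8 0 0 0; 1 0 0 0 0 0 0'|egrep "pos|^force"; python3 -m crank '1 -0.6 0 -0.8 0 0 0; 1 0 0 0 0 0 0'|egrep "pos|^force"
```

```text
ee_pos: [653.7, 84.1, 86.4]
force: [0.2, -0.3, -1.3]
ee_pos: [653.7, 83.9, 87.2]
force: [0.6, 1.1, -0.6]
ee_pos: [653.8, 83.7, 88.2]
force: [0.4, -0.6, -1.9]
```

```bash
python3 -m crank '1 -0.5 0 -0.7 0 0 0; 1 0 0 0 0 0 0'|egrep "pos|^force"; python3 -m crank '1 -0.4 0 -0.6 0 0 0; 1 0 0 0 0 0 0'|egrep "pos|^force"
```

```text
ee_pos: [653.8, 83.7, 89.0]
force: [-0.1, 0.2, -1.3]
ee_pos: [653.8, 83.7, 89.7]
force: [0.1, 0.8, -1.5]
```

```bash
for k in 1; do python3 -m crank '1 -0.6 0 -0.8 0 0 0; 1 -0.6 0 -0.8 0 0 0; 1 0 0 0 0 0 0'|egrep "pos|^force"; python3 -m crank '1 -0.6 0 -0.8 0 0 0; 1 -0.6 0 -0.8 0 0 0; 1 0 0 0 0 0 0'|egrep "pos|^force"; done
```

```text
ee_pos: [653.9, 83.7, 91.8]
force: [0.7, -0.2, -1.6]
ee_pos: [653.9, 83.7, 93.8]
force: [0.1, 0.4, -0.7]
```

```bash
python3 -m crank '1 -0.6 0 -0.8 0 0 0; 1 -0.6 0 -0.8 0 0 0; 1 0 0 0 0 0 0'|egrep "pos|^force"; python3 -m crank '1 -0.6 0 -0.8 0 0 0; 1 -0.6 0 -0.8 0 0 0; 1 0 0 0 0 0 0'|egrep "pos|^force"
```

```text
ee_pos: [654.0, 83.8, 95.8]
force: [-0.4, 0.7, -1.3]
ee_pos: [654.1, 83.8, 97.8]
force: [-0.1, -0.3, -1.8]
```

The pin is in the hole. Continue up to the block.

```bash
python3 -m crank '1 -0.55 0 -0.85 0 0 0; 1 -0.55 0 -0.85 0 0 0; 1 -0.55 0 -0.85 0 0 0; 1 -0.55 0 -0.85 0 0 0; 1 0 0 0 0 0 0'|egrep "pos|^force"; python3 -m crank '1 -0.55 0 -0.85 0 0 0;  1 0 0 0 0 0 0'|egrep "pos|^force";python3 -m crank '1 -0.55 0 -0.85 0 0 0;  1 0 0 0 0 0 0'|egrep "pos|^force"; python3 -m crank '1 -0.55 0 -0.85 0 0 0;  1 0 0 0 0 0 0'|egrep "pos|^force"
```

```text
ee_pos: [653.9, 83.8, 101.8]
force: [-0.1, -0.3, -1.9]
ee_pos: [653.9, 83.8, 102.8]
force: [-0.2, 0.6, -0.9]
ee_pos: [653.8, 83.8, 103.8]
force: [-0.2, -0.0, -1.2]
ee_pos: [653.8, 83.8, 104.8]
force: [0.1, 0.3, -0.7]
```

```bash
python3 -m crank '1 -0.5 0 -0.7 0 0 0; 1 0 0 0 0 0 0'|egrep "pos|^force"; python3 -m crank '1 -0.5 0 -0.7 0 0 0;  1 0 0 0 0 0 0'|egrep "pos|^force"
```

```text
ee_pos: [653.5, 83.7, 105.1]
force: [1.0, -0.0, -3.6]
ee_pos: [653.0, 83.6, 105.3]
force: [2.3, 0.6, -8.1]
```

```bash
python3 -m crank '1 -0.5 0 -0.7 0 0 0; 1 0 0 0 0 0 0'|egrep "pos|^force"; python3 -m crank '1 -0.5 0 -0.7 0 0 0;  1 0 0 0 0 0 0'|egrep "pos|^force"
```

```text
ee_pos: [652.5, 83.4, 105.6]
force: [2.4, 0.9, -13.4]
ee_pos: [652.9, 83.3, 107.2]
force: [2.0, -0.9, -14.2]
```

```bash
python3 -m crank '1 -0.5 0 -0.7 0 0 0; 1 0 0 0 0 0 0'|egrep "pos|^force"; python3 -m crank '1 -0.5 0 -0.7 0 0 0;  1 0 0 0 0 0 0'|egrep "pos|^force|grip"
```

```text
ee_pos: [653.3, 83.4, 108.6]
force: [0.9, -1.1, -14.7]
ee_pos: [653.5, 83.6, 109.7]
force: [0.9, -1.6, -14.7]
gripper_width: 21.7
gripper_force: 55.0
```

```bash
python3 -m crank '1 -0.55 0 -0.8 0 0 0; 1 -0.55 0 -0.8 0 0 0; 1 -0.55 0 -0.8 0 0 0; 1 0 0 0 0 0 0'|egrep "pos|^force"; python3 -m crank '1 -0.55 0 -0.8 0 0 0; 1 -0.55 0 -0.8 0 0 0; 1 -0.55 0 -0.8 0 0 0; 1 0 0 0 0 0 0'|egrep "pos|^force|rot"
```

```text
ee_pos: [653.7, 83.8, 112.9]
force: [0.0, -1.9, -14.5]
ee_pos: [653.7, 83.8, 115.7]
ee_rot: [-179.6, 34.9, 177.9]
force: [-0.5, -0.7, -14.0]
```

```bash
python3 -m crank '1 -0.55 0 -0.8 0 0 0; 1 -0.55 0 -0.8 0 0 0; 1 -0.5 0 -0.7 0 0 0; 1 0 0 0 0 0 0; 1 0 0 0 0 0 0'|egrep "pos|^force|time"; python3 - <<'E'
from h import *
b=grab_frame("scene"); a=grab_frame("top")
A=cv2.resize(b[130:205,275:375],None,fx=4,fy=4,interpolation=cv2.INTER_CUBIC)
B=cv2.resize(a[140:215,200:300],None,fx=4,fy=4,interpolation=cv2.INTER_CUBIC)
cv2.imwrite("pics/c5.png",np.hstack([A,B]))
E
```

```text
time_s: 23.02
ee_pos: [653.7, 83.8, 118.5]
force: [-0.6, -2.3, -15.0]
```

View pics/c5.png

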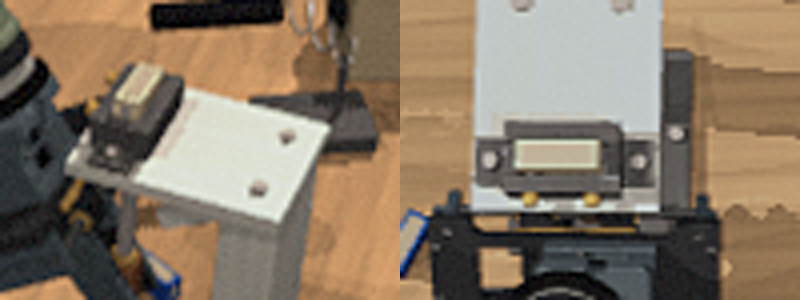

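Block stands clearly proud of the nest (scene crop (140,90)). Withdraw the rod downward.

```bash
python3 -m crank '1 0.6 0 0.8 0 0 0; 1 2.8 0 4.1 0 0 0; 1 4 0 5.7 0 0 0; 1 4 0 5.7 0 0 0; 1 4 0 5.7 0 0 0; 1 4 0 5.7 0 0 0; 1 0 0 0 0 0 0'|egrep "pos|^force|time"; python3 - <<'E'
from h import *
p,R,s=cur(); g=np.load("g0.npz"); print(p,s["qpos"].round(1))
q=p+[-1.5,0,-3]; rows(1,[q],1,R)
q2=np.array([585,86,86.]); rows(1,[q2],2,R,start=(q,R))
t=g["p"]+[0,0,33]; R1=Ro.from_matrix(g["r"]); rows(1,[t],9,R1,start=(q2,R))
E
```

```text
time_s: 24.0
ee_pos: [656.7, 85.2, 88.2]
force: [-1.3, -0.3, -1.0]
[656.69858926  85.22854394  88.20697388] [  9.8  22.5 117.1 -51.5   9.  -29.1]
total turn [0. 0. 0.] 0.0
1 3 0 1.6 0 0 0.0
total turn [0. 0. 0.] 0.0
1 28.4 -0.9 -20.6 0 0 0.0; 1 28.4 -0.9 -20.6 0 0 0.0
total turn [15.6  0.4 22.5] 27.372498090184152
1 -5.5 -35.3 3.7 1.7 0 2.5; 1 -7.1 -34.9 4.8 1.7 0 2.5; 1 -8.6 -34.4 5.8 1.7 0 2.5; 1 -10.1 -33.8 6.9 1.7 0 2.5; 1 -11.5 -33.1 7.9 1.7 0 2.5; 1 -13 -32.3 8.9 1.7 0 2.5; 1 -14.4 -31.5 9.8 1.7 0 2.5; 1 -15.7 -30.5 10.7 1.7 0 2.5; 1 -17 -29.4 11.6 1.7 0 2.5
```

```bash
python3 -m crank '1 2.6 0 3.2 0 0 0; 1 0 0 0 0 0 0; 1 0 0 0 0 0 0'|egrep "pos|^force|time"; python3 -m crank '1 29 -1 -20 0 0 0; 1 29 -1 -20 0 0 0; 1 0 0 0 0 0 0'; python3 - <<'E'
from h import *
p,R,s=cur(); g=np.load("g0.npz"); print(p,s["qpos"].round(1))
t=g["p"]+[0,0,33]; R1=Ro.from_matrix(g["r"]); rows(1,[t],9,R1); print(t)
E
```

```text
time_s: 24.38
ee_pos: [654.9, 84.5, 82.2]
force: [0.0, 0.0, -1.5]
time_s: 24.75
ee_pos: [581.8, 85.1, 82.4]
ee_rot: [-179.7, 34.7, 178.0]
force: [0.3, -0.8, -0.6]
gripper_width: 21.8
gripper_force: 55.0
[581.76815281  85.08636213  82.37826191] [ 11.6  18.2 126.1 -77.    8.3  -1.9]
total turn [15.3 -0.2 22.6] 27.274149103131332
1 -6.1 -35.2 3.7 1.7 0 2.5; 1 -7.6 -34.8 4.7 1.7 0 2.5; 1 -9.1 -34.3 5.7 1.7 0 2.5; 1 -10.6 -33.6 6.7 1.7 0 2.5; 1 -12.1 -32.9 7.7 1.7 0 2.5; 1 -13.5 -32.1 8.7 1.7 0 2.5; 1 -14.9 -31.2 9.6 1.7 0 2.5; 1 -16.2 -30.3 10.6 1.7 0 2.5; 1 -17.5 -29.2 11.5 1.7 0 2.5
[ 633.0762185  -233.94329683   88.10328482]
```

```bash
python3 -m crank '1 -6 -35 3.5 1.7 0 2.5; 1 -7.5 -35 4.5 1.7 0 2.5; 1 -9 -34 5.5 1.7 0 2.5; 1 -10.5 -34 6.5 1.7 0 2.5; 1 -12 -33 7.5 1.7 0 2.5; 1 -13.5 -32 8.5 1.7 0 2.5; 1 -15 -31 9.5 1.7 0 2.5; 1 -16 -30 10.5 1.7 0 2.5; 1 -17 -29 11 1.7 0 2.5; 1 0 0 0 0 0 0'; python3 - <<'E'
from h import *
p,R,s=cur(); g=np.load("g0.npz"); print(p,s["qpos"].round(1))
t=g["p"]+[0,0,30]; R1=Ro.from_matrix(g["r"]); rows(1,[t],2,R1); print(t)
a=grab_frame("top"); cv2.imwrite("pics/t6.png",a)
P=lambda X,c:proj(np.array([X],float),c)[0]
print(P([629,-232.4,246],"top"))
print(net("rod","top"))
E
```

```text
time_s: 26.0
ee_pos: [635.1, -235.7, 90.1]
ee_rot: [-179.9, 35.0, 150.4]
force: [0.3, 1.0, -1.6]
gripper_width: 21.7
gripper_force: 55.0
[ 635.09644235 -235.73938435   90.12950328] [-18.2  23.4 114.8 -41.8   9.8 -39.3]
total turn [-0.1  0.  -0. ] 0.1344445070415411
1 2.5 0.3 1.3 -0.1 0 -0.0; 1 2.5 0.3 1.3 -0.1 0 -0.0
[ 633.0762185  -233.94329683   85.10328482]
[375.30120957 187.64316705]
[([544.0, -385.0, 88.0], 0.72), ([558.0, -358.0, 30.0], 0.41)]
```

```bash
python3 -m crank '1 2.5 0.3 1.3 0 0 0; 1 2.5 0.3 1.3 0 0 0; 1 0 0 0 0 0 0'|egrep "pos|^force"; python3 -m crank '1 2.9 0 4.1 0 0 0; 1 1.7 0 2.5 0 0 0; 1 0 0 0 0 0 0'|egrep "pos|^force"; python3 -m crank '1 1.2 0 1.6 0 0 0; 1 1.2 0 1.6 0 0 0; 1 1.2 0 1.6 0 0 0; 1 0 0 0 0 0 0'|egrep "pos|^force"
```

```text
ee_pos: [630.7, -230.8, 83.6]
force: [0.0, 0.3, -1.5]
ee_pos: [631.2, -231.3, 76.0]
force: [0.4, -0.3, -1.8]
ee_pos: [631.1, -231.4, 69.9]
force: [2.5, -1.2, -2.0]
```

```bash
python3 -m crank '1 -1.2 -0.6 0.9 0 0 0; 1 -1.2 -0.6 0.9 0 0 0; 1 0 0 0 0 0 0; 1 0 0 0 0 0 0'|egrep "pos|^force"; python3 -m crank '1 1.2 0 1.6 0 0 0; 1 1.2 0 1.6 0 0 0; 1 1.2 0 1.6 0 0 0; 1 0 0 0 0 0 0'|egrep "pos|^force|rot"
```

```text
ee_pos: [632.7, -233.9, 69.8]
force: [0.1, 0.3, -1.8]
ee_pos: [632.5, -233.8, 63.5]
ee_rot: [-179.9, 34.8, 150.5]
force: [0.1, -0.7, -1.9]
```

```bash
python3 -m crank '1 1.1 0 1.7 0 0 0; 1 1.1 0 1.7 0 0 0; 1 0.9 0 1.2 0 0 0; 1 0 0 0 0 0 0'|egrep "pos|^force"; python3 -m crank '1 0.5 0 0.7 0 0 0; 1 0 0 0 0 0 0'|egrep "pos|^force"; python3 -m crank '1 0.5 0 0.7 0 0 0; 1 0 0 0 0 0 0'|egrep "pos|^force|rot"
```

```text
ee_pos: [632.6, -233.8, 58.1]
force: [0.3, -0.5, -1.4]
ee_pos: [632.7, -233.9, 57.5]
force: [-0.2, -0.4, -1.3]
ee_pos: [632.7, -233.9, 56.5]
ee_rot: [-179.9, 34.8, 150.5]
force: [-0.2, 0.2, -0.3]
```

```bash
python3 -m crank '1 0.4 0 0.6 0 0 0; 1 0 0 0 0 0 0'|egrep "pos|^force"; python3 -m crank '1 0.4 0 0.6 0 0 0; 1 0 0 0 0 0 0'|egrep "pos|^force"; python3 -c "
from h import *
print(cur()[2]['torque'])"
```

```text
ee_pos: [632.7, -233.9, 55.8]
force: [-0.1, -0.4, -1.2]
ee_pos: [632.7, -233.9, 55.1]
force: [-0.2, 0.5, -0.9]
[ 0.27723265  0.27766669 -0.0047292 ]
```

```bash
python3 -m crank '0 0 0 0 0 0 0; 0 0 0 0 0 0 0; 0 0 0 0 0 0 0; 0 0 0 0 0 0 0' 40; python3 -m crank '0 0 0 -10 0 0 0; 0 0 0 -30 0 0 0; 0 0 0 -40 0 0 0; 0 0 0 -40 0 0 0; 0 0 0 0 0 0 0'
python3 - <<'E'
from h import *
p,R,s=cur(); print(p,s["qpos"].round(1))
im=grab_frame("wrist"); cv2.imwrite("pics/w7.png",im)
a=grab_frame("top"); b0=cv2.imread("pics/top0.png"); c=grab_frame("scene");s0=cv2.imread("pics/scene0.png")
z=lambda i,y,x:cv2.resize(i[y:y+50,x:x+66],None,fx=6,fy=6,interpolation=cv2.INTER_CUBIC)
cv2.imwrite("pics/c7.png",np.vstack([np.hstack([z(b0,180,340),z(a,180,340)]),np.hstack([z(s0,252,215),z(c,252,215)])]))
E
```

```text
time_s: 30.35
ee_pos: [632.8, -233.9, 55.3]
ee_rot: [-179.9, 34.8, 150.5]
force: [0.1, 0.2, -0.9]
gripper_width: 45.6
gripper_force: 0.0
time_s: 30.98
ee_pos: [573.5, -199.8, 156.6]
ee_rot: [180.0, 35.1, 150.5]
force: [-0.2, 0.2, 0.4]
gripper_width: 45.4
gripper_force: 0.0
[ 573.4621759  -199.8337231   156.63139697] [-16.3  12.6 118.9 -28.6  15.9 -51.4]
```

View pics/c7.png

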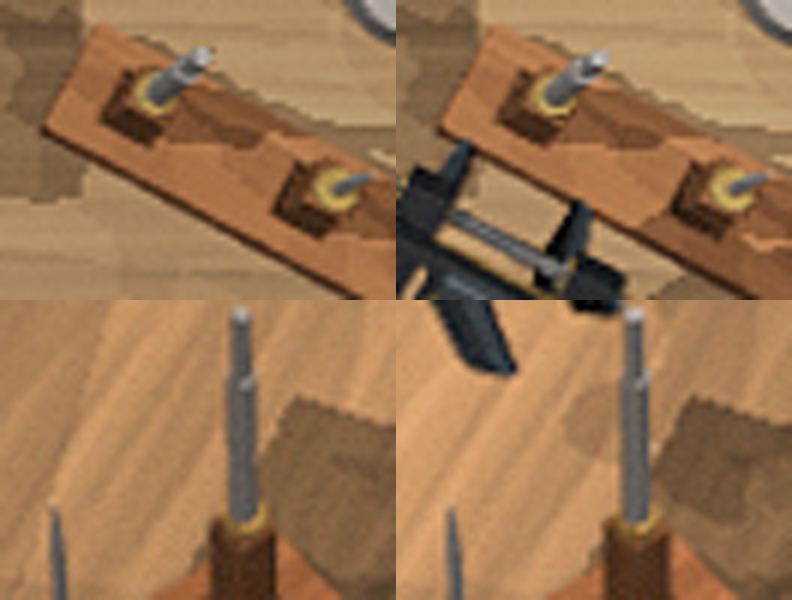

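Rod is back where it was: top crop tip (600,60) against (204,55), scene unchanged. Now hover over the block, tool down, closing along stand x.

```bash
python3 - <<'E'
from h import *
R1=Ro.from_euler("xyz",[180,0,88.1],degrees=True)
rows(0,[(560,-120,330),(640,84.5,350)],9,R1)
print(ik(np.array([650,84.5,300.]),R1,np.load("P.npy"),[7,20,100,0,60,9]))
R2=Ro.from_euler("xyz",[180,0,133.6],degrees=True)
print(ik(np.array([500,275.,60]),R2,np.load("P.npy"),[30,20,100,0,60,9]))
E
```

```text
total turn [18.8 31.3 60.4] 70.57137093197619
0 -14 14.9 -41.4 2.1 3.5 6.7; 0 -9.7 14.8 -42.6 2.1 3.5 6.7; 0 -5.4 14.1 -43.6 2.1 3.5 6.7; 0 -1.2 12.9 -44.3 2.1 3.5 6.7; 0 20.1 31.6 -17.7 2.1 3.5 6.7; 0 29.8 33.9 -9.6 2.1 3.5 6.7; 0 34.1 29.8 -8.8 2.1 3.5 6.7; 0 37.8 25.3 -7.6 2.1 3.5 6.7; 0 40.9 20.4 -6.1 2.1 3.5 6.7
(array([ 6.41062531e+00,  2.40431994e+01,  7.02390838e+01, -2.05815207e-15,
        8.57177168e+01,  8.31062531e+00]), np.float64(1.1368683772161603e-13))
(array([ 2.76663749e+01,  2.65715849e+01,  1.02881221e+02,  3.92354648e-13,
        5.05471939e+01, -1.59336251e+01]), np.float64(2.6147972675971687e-12))
```

```bash
python3 -m crank '0 -14 15 -41 2.1 3.5 6.7; 0 -10 15 -42 2.1 3.5 6.7; 0 -5 14 -44 2.1 3.5 6.7; 0 -1 13 -44 2.1 3.5 6.7; 0 20 32 -18 2.1 3.5 6.7; 0 30 34 -10 2.1 3.5 6.7; 0 34 30 -9 2.1 3.5 6.7; 0 38 25 -8 2.1 3.5 6.7; 0 41 20 -6 2.1 3.5 6.7; 0 0 0 0 0 0 0'
python3 - <<'E'
from h import *
p,R,s=cur(); im=grab_frame("wrist"); cv2.imwrite("pics/w8.png",im)
print(p,R.as_euler("xyz",degrees=True),s["qpos"].round(1))
print(net("block","wrist"),net("rim","wrist"))
rows(0,[(650,84.5,350)],2,Ro.from_euler("xyz",[180,0,88.1],degrees=True))
E
```

```text
time_s: 32.38
ee_pos: [641.9, 86.9, 347.7]
ee_rot: [-179.7, -0.1, 88.3]
force: [-0.4, -1.3, -0.5]
gripper_width: 45.5
gripper_force: 0.0
[641.85888019  86.88588933 347.68853182] [-1.79657916e+02 -7.06105615e-02  8.82580657e+01] [ 6.6 23.1 65.2  0.1 92.1  8.4]
[([634.0, 221.0, 21.0], 0.75), ([654.0, 92.0, 298.0], 0.62), ([533.0, 74.0, 20.0], 0.6)] [([699.0, 110.0, 262.0], 0.92)]
total turn [-0.3 -0.   0.1] 0.27404099182269503
0 0.1 5.1 -0.2 -0.1 0 0.0; 0 0.1 5.1 -0.2 -0.1 0 0.0
```

View pics/w8.png

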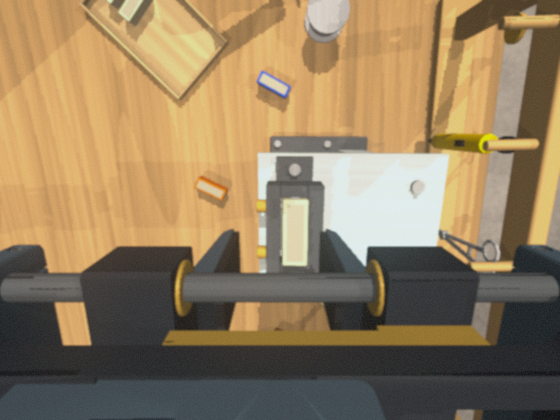

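```bash
python3 - <<'E'
from h import *
p,R,s=cur()
for uv in((295,232),(295,199),(295,266)): print("block",wray(uv,298.5,p,R).round(1))
for uv in((227,42),(181,99),(80,5)): print("tray",wray(uv,14,p,R).round(1))
q=[468.3,305.2,.761]; print(pose2(q,[(55,-90,14),(-55,-90,14),(-55,90,14),(55,90,14)]).round(1))
E
```

```text
block [652.   85.9 298.5]
block [652.5 109.5 298.5]
block [651.5  60.  298.5]
tray [571.1 281.   14. ]
tray [497.  206.5  14. ]
tray [369.7 334.3  14. ]
[[570.2 278.   14. ]
 [490.5 202.1  14. ]
 [366.4 332.4  14. ]
 [446.1 408.3  14. ]]
```

Wrist view: block in the nest with centre (295,232), between fingers. Tray corners are at (227,42), (181,99) and (80,5), giving tray centre ≈(470,308) and yaw 45°. Descend on the block.

```bash
python3 -m crank '0 -0.6 4.5 10 0.3 0 0; 0 -0.5 4.5 10 0 0 0; 0 0 0 15 0 0 0; 0 0 0 6 0 0 0; 0 0 0 0 0 0 0'; python3 - <<'E'
from h import *
rows(0,[(651,85.5,300)],2,Ro.from_euler("xyz",[180,0,88.1],degrees=True))
E
```

```text
time_s: 33.15
ee_pos: [648.0, 84.3, 309.4]
ee_rot: [-179.5, -0.1, 88.2]
force: [0.3, 0.0, 0.9]
gripper_width: 45.7
gripper_force: 0.0
total turn [-0.5 -0.1  0.1] 0.5274918451192981
0 0.7 1.5 4.7 -0.3 -0.1 0.0; 0 0.7 1.5 4.7 -0.3 -0.1 0.0
```

```bash
python3 -m crank '0 0.7 1.5 4 -0.3 0 0; 0 0.7 1.5 4 -0.2 0 0; 0 0 0 0 0 0 0; 0 0 0 0 0 0 0'; python3 - <<'E'
from h import *
rows(0,[(651,85.5,299.5)],1,Ro.from_euler("xyz",[180,0,88.1],degrees=True))
E
```

```text
time_s: 33.65
ee_pos: [651.5, 85.7, 302.2]
ee_rot: [179.9, -0.1, 88.2]
force: [-0.3, -0.1, -0.1]
gripper_width: 45.6
gripper_force: 0.0
total turn [ 0.1 -0.1  0.1] 0.181795937736399
0 -0.2 -0.5 2.7 0.1 -0.1 0.1
```

```bash
python3 -m crank '0 0 -0.5 1.1 0 0 0; 0 0 0 1.1 0 0 0; 0 0 0 0 0 0 0; 1 0 0 0 0 0 0; 1 0 0 0 0 0 0; 1 0 0 0 0 0 0; 1 0 0 0 0 0 0; 1 0 0 0 0 0 0; 1 0 0 0 0 0 0' 35
```

```text
time_s: 34.78
ee_pos: [652.1, 85.6, 300.1]
ee_rot: [179.8, -0.1, 88.2]
force: [4.8, -0.1, -0.8]
gripper_width: 17.6
gripper_force: 35.0
```

```bash
python3 -m crank '1 0 0.8 0 0 0 0; 1 0 0 0 0 0 0'|egrep "pos|^force|grip"; python3 -m crank '1 0 0 -1 0 0 0; 1 0 0 -1 0 0 0; 1 0 0 -1.5 0 0 0; 1 0 0 -2 0 0 0; 1 0 0 -3 0 0 0; 1 0 0 -4 0 0 0; 1 0 0 -5 0 0 0; 1 0 0 0 0 0 0'
```

```text
ee_pos: [652.1, 85.6, 300.1]
force: [3.7, -0.8, 0.1]
gripper_width: 17.6
gripper_force: 35.0
time_s: 36.02
ee_pos: [650.9, 85.7, 317.9]
ee_rot: [180.0, -0.1, 88.2]
force: [-0.3, -0.6, 0.4]
gripper_width: 17.4
gripper_force: 35.0
```

```bash
python3 - <<'E'
from h import *
p,R,s=cur(); R1=Ro.from_euler("xyz",[180,0,135],degrees=True)
rows(1,[(650,95,338),(600,180,320),(502,276,150)],10,R1)
E
```

```text
total turn [  0.1  -0.1 -46.8] 46.80132416770205
1 19.3 -7.5 -17.9 0 0 -4.7; 1 29.7 -15.5 6.2 0 0 -4.7; 1 30.9 -13.1 6.2 0 0 -4.7; 1 26.1 -11 14.5 0 0 -4.7; 1 18.7 -10.3 26.5 0 0 -4.7; 1 19.5 -8.7 26.5 0 0 -4.7; 1 20.2 -7.1 26.5 0 0 -4.7; 1 20.7 -5.4 26.5 0 0 -4.7; 1 21.1 -3.7 26.5 0 0 -4.7; 1 21.3 -2 26.5 0 0 -4.7
```

```bash
python3 -m crank '1 0 0 -20 0 0 0; 1 19 -8 -6 0 0 -4.7; 1 30 -15 6 0 0 -4.7; 1 31 -13 6 0 0 -4.7; 1 26 -11 14 0 0 -4.7; 1 19 -10 26 0 0 -4.7; 1 19 -9 26 0 0 -4.7; 1 20 -7 26 0 0 -4.7; 1 21 -5 26 0 0 -4.7; 1 21 -4 26 0 0 -4.7'; python3 -m crank '1 21 -2 26 0 0 -4.7; 1 0 0 0 0 0 0'; python3 - <<'E'
from h import *
p,R,s=cur(); R1=Ro.from_euler("xyz",[180,0,135],degrees=True)
rows(1,[(502,276,60)],4,R1)
a=grab_frame("top"); cv2.imwrite("pics/t9.png",a)
z=lambda i,y,x:cv2.resize(i[y:y+100,x:x+130],None,fx=3,fy=3,interpolation=cv2.INTER_CUBIC)
w=grab_frame("wrist")
cv2.imwrite("pics/c9.png",np.hstack([z(a,210,120),cv2.resize(w,(400,300))]))
E
```

```text
time_s: 37.28
ee_pos: [517.1, 261.1, 187.0]
ee_rot: [179.9, -0.1, 130.7]
force: [0.7, -0.8, -0.3]
gripper_width: 17.8
gripper_force: 35.0
time_s: 37.52
ee_pos: [500.8, 275.4, 160.0]
ee_rot: [-179.8, -0.1, 135.2]
force: [0.7, -0.1, -0.2]
gripper_width: 17.3
gripper_force: 35.0
total turn [-0.2 -0.1  0.3] 0.3332967490106127
1 -0.2 0.4 25 0 0 0.1; 1 -0.2 0.4 25 0 0 0.1; 1 -0.1 0.4 25 0 0 0.1; 1 -0.1 0.3 25 0 0 0.1
```

View pics/c9.png

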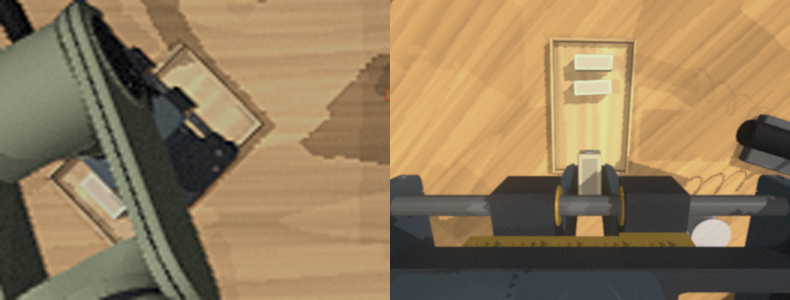

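```bash
python3 - <<'E'
from h import *
p,R,s=cur()
c=[wray(((x-390)*1.4,y*1.4),14,p,R)[:2] for x,y in((549,171),(629,173),(634,39),(552,39))]; print(np.round(c,1)); print("centre",np.mean(c,0))
E
```

```text
[[490.5 207.3]
 [574.7 287.4]
 [447.4 411.7]
 [374.9 338.7]]
centre [471.87935121 311.28407686]
```

```bash
python3 -m crank '1 0 0.5 25 0 0 0; 1 0 0.5 25 0 0 0; 1 0 0.5 25 0 0 0; 1 0 0 25 0 0 0; 1 0 0 15 0 0 0; 1 0 0 6 0 0 0; 1 0 0 3 0 0 0; 1 0 0 2 0 0 0; 1 0 0 0 0 0 0'|egrep "pos|^force|rot|grip"; python3 -m crank '1 0 0 1 0 0 0; 1 0 0 0 0 0 0'|egrep "pos|^force"; python3 -m crank '1 0 0 1 0 0 0; 1 0 0 0 0 0 0'|egrep "pos|^force"
```

```text
ee_pos: [504.7, 277.1, 36.1]
ee_rot: [179.8, -0.0, 135.2]
force: [-0.6, -0.4, -0.8]
gripper_width: 17.8
gripper_force: 35.0
ee_pos: [504.5, 277.0, 34.8]
force: [0.1, -0.4, -0.9]
ee_pos: [504.5, 276.9, 33.6]
force: [-0.3, 0.3, -0.3]
```

```bash
python3 -m crank '1 0 0 1 0 0 0; 1 0 0 1 0 0 0; 1 0 0 1 0 0 0; 1 0 0 1 0 0 0; 1 0 0 0 0 0 0'|egrep "pos|^force"; python3 -m crank '1 0 0 0.7 0 0 0; 1 0 0 0 0 0 0'|egrep "pos|^force"; python3 -m crank '1 0 0 0.7 0 0 0; 1 0 0 0 0 0 0'|egrep "pos|^force"; python3 -m crank '1 0 0 0.7 0 0 0; 1 0 0 0 0 0 0'|egrep "pos|^force"
```

```text
ee_pos: [504.6, 277.0, 29.9]
force: [-1.8, -0.7, 2.3]
ee_pos: [504.6, 277.0, 29.8]
force: [-1.9, -1.1, 6.4]
ee_pos: [504.7, 276.9, 29.6]
force: [-1.8, -2.0, 11.8]
ee_pos: [504.7, 277.0, 29.6]
force: [-2.5, -2.9, 14.3]
```

```bash
python3 -m crank '1 0 0 -1.8 0 0 0; 1 0 0 0 0 0 0; 0.3 0 0 0 0 0 0; 0.3 0 0 0 0 0 0; 0.3 0 0 0 0 0 0; 0.3 0 0 0 0 0 0'; python3 -m crank '0.3 0 0 -5 0 0 0; 0.3 0 0 -20 0 0 0; 0.3 0 0 -40 0 0 0; 0.3 0 0 -50 0 0 0; 0.3 0 0 -50 0 0 0; 0.3 -50 0 -20 0 0 0; 0.3 -50 0 0 0 0 0; 0.3 -50 0 0 0 0 0; 0.3 0 0 0 0 0 0; 0.3 0 0 0 0 0 0'
python3 - <<'E'
from h import *
p,R,s=cur(); w=grab_frame("wrist"); a=grab_frame("top")
cv2.imwrite("pics/c10.png",np.hstack([cv2.resize(w,(400,300)),cv2.resize(a[195:295,110:243],(399,300),interpolation=cv2.INTER_CUBIC)]))
print(p,R.as_euler("xyz",degrees=True))
E
```

```text
time_s: 41.38
ee_pos: [504.5, 277.0, 29.1]
ee_rot: [179.9, -0.0, 135.2]
force: [-0.1, -0.3, 0.2]
gripper_width: 31.9
gripper_force: 0.0
time_s: 42.62
ee_pos: [610.2, 170.9, 214.2]
ee_rot: [179.9, -0.1, 135.2]
force: [-0.5, 0.5, -0.5]
gripper_width: 32.1
gripper_force: 0.0
[610.23861943 170.94306886 214.16887765] [ 1.79875258e+02 -8.65336159e-02  1.35160738e+02]
```

View pics/c10.png

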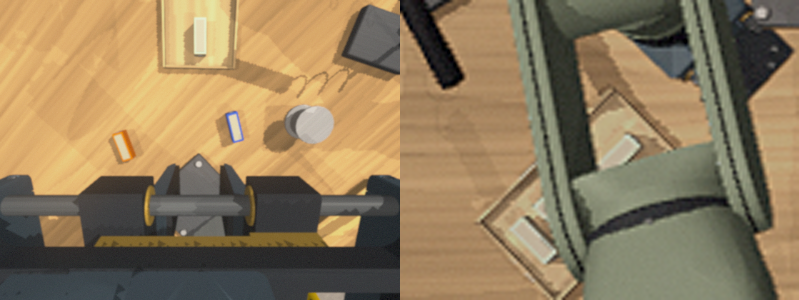

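The resistor lies flat in the empty half of the tray (wrist crop (200,36)). The hand is near the stand, so I back it off a little and hand in.

```bash
python3 -m crank '0.3 40 0 -20 0 0 0; 0.3 30 0 -20 0 0 0; 0.3 0 0 0 0 0 0; 0.3 0 0 0 0 0 0'; python3 -c "
from h import *
print(env.job_done())"
```

```text
time_s: 43.22
ee_pos: [560.6, 220.2, 254.0]
ee_rot: [179.9, -0.0, 135.3]
force: [-0.6, 0.3, 0.3]
gripper_width: 32.0
gripper_force: 0.0
the job is handed in; nothing more can be done
None
```

I pushed the resistor up about 13 mm by my estimate, put the rod back in its socket, set the resistor flat in the tray's empty half, and handed in at about 43 s; no verdict came back.

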